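# Walk the bench power supply home into its bay

### The arm

A 7-joint arm with a two-finger parallel gripper is mounted at the origin on the work surface. World frame = base frame: x ahead of the robot, y to its left, z up, the work surface at z = 0. Lengths are in mm, angles in rad, forces in N, time in s.
With the tool pointing down it reaches from about 350 to 900 mm from the base axis. Payload 7.2 kg.
Tool frame: the origin (TCP) lies between the finger pads; the fingertips stand 19 mm ahead of it and the grasp point (between the pads) is the TCP (ctrl.tips_ahead is the distance from the TCP to the fingertips, in mm); z points along the fingers, y is the direction in which the jaws open and shut (so a half turn about z gives the same grasp; the last joint's range is limited). The gripper opens to 85 mm and grips with 20 to 120 N. Pads are 22 mm wide; open, the fingers measure 114 mm over their backs; the gripper's body (76 mm by 85 mm) begins 54 mm behind the grasp point. The pads swing forward as they close: fully open they stand 13 mm farther back than shut.
Start: joints at [-1.253, 0.411, -0.013, 1.596, 0.006, 1.134, -0.082], TCP at [235.197, 579.06, 250.297] pointing down, gripper open.
Joint ranges: [-2.95, 2.95], [-0.29, 1.99], [-1.47, 1.44], [0.14, 2.54], [-1.03, 4.17], [0.13, 1.85], [-2.86, 2.86]. Speed limits (rad/s): [2.39, 2.39, 3.01, 3.01, 3.14, 3.14, 3.14].

### API

Orientations are given as a 3x3 rotation matrix whose columns are the frame's x, y, z axes.
In Python, from cell import ctrl gives the robot as it stands.
- The arm moves only by the shell command python3 -m inch 'ROWS'. ROWS is text: rows parted by semicolons, each of 5 numbers parted by spaces: the finger opening in m, from 0 to 0.0854, then the shift along the tool's x, y, z in m, then the turn about the tool's z in degrees. A call has 1 to 20 rows; each row shifts and turns the pose as measured when the row begins, along the tool's axes as they then stand; what a row does not reach is not made up. A row lasts 1/10 s, in which the tool goes at most 50 mm and 8.59 degrees, less where a joint would pass 70% of its speed; a pose out of reach is approached as far as the arm can. A call with a gripper value outside its range is refused whole. The fingers move at their own pace and stop on an object; the grip force is fixed at half the most. Time passes only in rows, so rows that do not move let the fingers close. It gives the time, the measured TCP pose, the force and the opening at its end, in the units of the state.
- ctrl.get_obs(): the state, without advancing time (a new reading comes with each control period).
- ctrl.capture(name): name is "scene" or "top" or "wrist"; returns the picture (384x512x3 uint8, red, green, blue); there is no depth.
- ctrl.camera_info(name): a dict with "fx", "fy", "cx", "cy" (pixels), "origin" and "orientation" of the camera in the world. Camera axes: x right, y down, z forward; pixel columns grow to the right and rows downward; lengths in mm; the calibration is good to about 2 mm. A picture is of the moment at which its call begins: read the wrist's pose just before it. camera_info takes no time and is no camera call; for the wrist camera it gives the pose at the moment of the call.
- ctrl.sign_off(): hands the job in, once; it reports no verdict.
The state is a dict: "time": time; "qpos": joint angles; "qvel": joint speeds; "tau": joint torques, N m; "eef_pos": TCP position; "tool_rot": TCP orientation; "wrist_force": force on the tool from outside, world axes, zero at the start; "wrist_torque": the same for the moment, N m; "grip_width": finger opening in mm.
Only numpy, scipy, OpenCV 4.12 (cv2) and the standard library are available. Lean on these libraries where they do the work, as an engineer would, in place of code of your own. Each camera call takes 0.05 s, during which the arm holds its last target.

### The job

Walk the heavy grey power supply across the bench into its bay by pushing in turn on its two orange corner bumpers, a little on one side and then the other, never letting it swing more than about 20 degrees off the bay's direction and never touching the control panel between the bumpers. Press it squarely home against the sprung stop hidden under the bay's roof with 6 to 12 N on the stop (how far the stop stands out is unknown, so feel for it; never more than 15 N on the stop or 25 N on the supply), then let go so that it stays there square and resting against the stop. Leave everything else on the bench alone.

Things in the scene. Friction and masses are not known exactly. Their poses are not given: they have to be found in the camera images.
- supply: Grey flat-bottomed bench power supply, a closed box 120 (its x) by 170 (its y) by 75 high (mm), about 1.2 kg, too wide to grasp, sliding on the bench with about 4 to 8 N of drag as a whole, 3 to 5 N when pushed on one corner only. Origin: centre of its underside. +x points forward into the bay; its control panel faces -x. It starts in front of the bay mouth, roughly facing in.
- panel: Black control panel with green display, knobs and sockets in the middle of the supply's rear (-x) face, between the bumpers: 112 wide (y from -56 to +56 mm) and 66 high; its knobs and sockets lie 10 mm, its plate 17 mm, behind the plane of the bumpers' faces. Fragile: not to be touched. Same origin and axes as the supply.
- left_corner (a point): Middle of the flat outer face of the orange bumper on the rear left corner, slick nylon (supply frame: x -60, y +72, z 37.5 mm). The bumper is 26 wide (y 59 to 85 mm), from 5 to 75 mm up. Pushing here in +x moves the left side forward and turns the supply clockwise seen from above. The axes are those of the supply.
- right_corner (a point): The same on the rear right corner (supply frame: x -60, y -72, z 37.5 mm). Pushing here in +x turns the supply anticlockwise seen from above.
- nose (a point): Middle of the supply's flat front (+x) face, 37.5 mm up; this face meets the stop.
- bay: Fixed open-mouthed docking bay of aluminium with a plywood roof. Origin: centre of its mouth, on the bench; its +x runs into the bay, z up. Walls 186 mm apart (inner faces at y -93 and +93): 30 mm high from x 0 to 50 mm, 88 mm high from x 50 to 160; yellow lead-in plates, 30 mm high, widen the mouth to about 210 mm at x = -24. Roof from x 50 to 160 mm, underside 88 and top 100 mm above the bench.
- stop: Fixed housing of the sprung stop on the bay's back wall; its frame coincides with the bay's. A rubber bar 130 wide (z 20 to 50 mm) stands out of it towards the mouth, its face at an unknown x from 98 to 116 mm, new every time, hidden under the roof. The bar springs with 2.5 N per mm from first touch, 12 mm of travel, then rigid. Bench friction holds the supply against 4 N or more of spring.
- turret: bystander: tan plastic model turret, 85 x 70 x 54 mm, on the bay's roof
- hull: bystander: tan plastic model hull, 200 x 112 x 42 mm
- glue: bystander: glue bottle with yellow cap, 38 mm across, 100 high
- paint_a: bystander: small paint jar, green label, 32 mm across, 42 high
- paint_b: bystander: small paint jar, red label, 32 mm across, 42 high
- driver: bystander: screwdriver with blue handle, 170 mm long
- dish: bystander: white dish, 70 mm across, 22 high
Not all that is in view belongs to the job. There is more than one size of the supply; the one meant has the size given above.

How it is judged (in metres and radians):
On the way, in this order (a step that is already met when the one before it is completed fails the run):
1. the supply's nose is between the bay's walls (x of nose in the frame of bay above 0.03 m and angle between the x axis of supply and the x axis of bay, either way round below 0.42 rad), for 0.1 s.
2. the supply is pressed against the sprung stop with more than 5 N (contact force between supply and stop above 5 N), for 0.2 s.
At the end, for the whole second after the job is handed in: The supply stands flat and still in the bay, square to it within 4 degrees, centred within 12 mm, and rests against the sprung stop with more than 1.5 N left on it (contact force between supply and stop above 1.5 N and angle between the x axis of supply and the x axis of bay, either way round below 0.07 rad and y of supply in the frame of bay between -0.012 and 0.012 m and angle between supply's own z axis and vertical below 0.05 rad and linear speed of supply below 0.01 m/s); the robot touches nothing.
It fails at once if the sprung stop loaded with more than 15 N (contact force between supply and stop above 15 N).
It fails at once if the supply pushed with more than 25 N by the robot (contact force between any of the arm, the fingers and supply above 25 N).
It fails at once if the control panel touched (contact force between anything else and panel above 0.5 N).
It fails at once if the supply swung more than 24 degrees off the bay's direction, tipped or lifted (angle between the x axis of supply and the x axis of bay, either way round above 0.42 rad or angle between supply's own z axis and vertical above 0.12 rad or height (world z) of supply above 0.015 m).
It fails at once if a bystander moved more than 20 mm (distance of any of turret, hull, glue, paint_a, paint_b, driver, dish from where it was at the start of the episode above 0.02 m).
It also fails if it takes over 72 s, if anything falls off the work surface, if the arm or the gripper's body presses on something with over 40 N, if the wrist force passes 120 N, or if a joint passes its speed limit or range.

## Working session

There is one attempt and no reset: what is moved stays moved. The work goes in short steps, Python scripts to look and compute and a shell command to move; the robot and the scene stay as the last step left them, time stands still between calls to the robot, and variables do not carry over. Pictures are saved under pics/ and viewed, and the job is handed in when it is done.

```bash
ls; mkdir -p pics; python3 - <<'E'
from cell import ctrl
import cv2
o=ctrl.get_obs(); print(o)
print(ctrl.tips_ahead)
for n in ["scene","top"]:
    i=ctrl.camera_info(n); print(n,i)
    cv2.imwrite(f"pics/{n}0.png",ctrl.capture(n)[:,:,::-1])
E
```

```text
pics
{'time': 0.0, 'qpos': array([-1.25316992,  0.41189026, -0.01274059,  1.59707384,  0.00559303,
        1.13430006, -0.08221601]), 'qvel': array([-0.00069503,  0.0022897 ,  0.00076507, -0.00038587, -0.00281201,
       -0.00045732,  0.00181591]), 'tau': array([ 5.16656855e-04, -6.00616121e+01,  6.82699587e-01, -2.99419731e+01,
        1.39384589e-02,  1.03660420e-02, -7.27248789e-06]), 'eef_pos': array([235.0421523 , 578.60038789, 249.4467059 ]), 'tool_rot': array([[-9.26499824e-01,  3.76294835e-01, -5.23054894e-04],
       [ 3.76295185e-01,  9.26498532e-01, -1.55016004e-03],
       [-9.87076237e-05, -1.63304604e-03, -9.99998662e-01]]), 'wrist_force': array([ 0.01868277, -0.57030028,  0.01205882]), 'wrist_torque': array([ 0.05436552, -0.04040618, -0.00557057]), 'grip_width': 85.56283150590093}
19.0
scene {'fx': 447.29049366666135, 'fy': 447.29049366666135, 'cx': 252.8287907102935, 'cy': 190.74378547349187, 'origin': array([1262.71604523, -657.1209485 ,  642.96466294]), 'orientation': array([[ 0.67153163,  0.37357509, -0.63991165],
       [ 0.74090803, -0.35022055,  0.5730627 ],
       [-0.01002826, -0.85894541, -0.51196896]])}
top {'fx': 367.33103047619187, 'fy': 367.33103047619187, 'cx': 255.36443803522317, 'cy': 193.8095713595194, 'origin': array([3.99695133e+02, 1.58041294e-01, 1.11642073e+03]), 'orientation': array([[ 0.01018118, -0.98208508,  0.18816279],
       [-0.99978692, -0.01337686, -0.01572152],
       [ 0.01795689, -0.18796263, -0.98201202]])}
```

View pics/scene0.png

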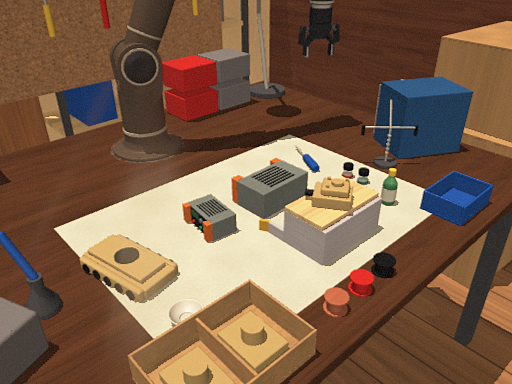

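View pics/top0.png

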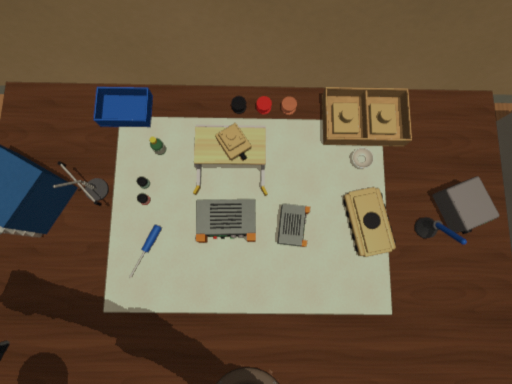

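The scene picture shows two grey boxes with orange bumpers: a large one at top (226,219) and a small one at top (293,225). The bay, with its plywood roof, is at (230,147). The large box is about 60 px wide, or roughly 170 mm, so it fits the description. I'll confirm this in an enlarged crop and measure it.

```bash
cat > h.py <<'E'
from cell import ctrl
import cv2, numpy as np
def ray(i,u,v):
    d=np.array([(u-i['cx'])/i['fx'],(v-i['cy'])/i['fy'],1.]); return i['orientation']@d
def onz(i,u,v,z):
    d=ray(i,u,v); o=i['origin']; return (o+d*(z-o[2])/d[2])[:2]
def proj(i,p):
    c=i['orientation'].T@(np.array(p,float)-i['origin']); return np.array([i['fx']*c[0]/c[2]+i['cx'],i['fy']*c[1]/c[2]+i['cy']])
E
python3 - <<'E'
from h import *
im=cv2.imread("pics/top0.png")
cv2.imwrite("pics/crop0.png",cv2.resize(im[110:260,170:330],None,fx=5,fy=4*1.0,interpolation=cv2.INTER_CUBIC)[:600] if 0 else cv2.resize(im[110:255,170:330],None,fx=4,fy=4,interpolation=cv2.INTER_CUBIC))
i=ctrl.camera_info("top")
hsv=cv2.cvtColor(im,cv2.COLOR_BGR2HSV)
for nm,lo,hi in [("orange",(5,180,120),(15,255,255)),("yellow",(17,150,120),(28,255,255)),("ply",(12,60,100),(28,180,255))]:
    m=cv2.inRange(hsv,lo,hi)
    n,l,s,c=cv2.connectedComponentsWithStats(m)
    for k in range(1,n):
        if s[k,4]>8 and 170<c[k][0]<330 and 110<c[k][1]<260: print(nm,s[k],c[k].round(1),onz(i,*c[k],75).round(1),onz(i,*c[k],30).round(1))
E
```

```text
orange [306 208   3   5  12] [307.  209.7] [ 554.9 -165.2] [ 561.6 -172.4]
orange [196 235   9   7  56] [200.4 237.9] [470.9 136.8] [473.9 142.7]
orange [247 234   8   7  49] [250.6 236.7] [475.7  -4.4] [479.   -4.5]
orange [303 241   3   5  10] [303.7 242.6] [ 460.9 -154.4] [ 463.6 -161. ]
yellow [194 186   5   8  20] [196.  189.4] [610.  155.1] [619.1 161.7]
yellow [262 187   5   8  18] [263.8 190.4] [609.5 -40.9] [618.6 -42.7]
ply [184 117  29   1  29] [198. 117.] [831.4 157.9] [850.  164.7]
ply [243 118  29   1  29] [257. 118.] [831.3 -19.1] [850.  -19.9]
ply [301 119  19   1  19] [310. 119.] [ 830.9 -178.8] [ 849.6 -186.5]
ply [321 120   2  13  13] [321.9 126. ] [ 809.3 -214.3] [ 827.  -223.6]
ply [ 194  123   72   43 2547] [230.5 144.9] [745.6  58.5] [760.6  61. ]
ply [193 185   8  10  37] [196.4 189.1] [610.7 153.7] [619.8 160.3]
ply [260 186   8  10  39] [263.8 190.2] [610.3 -40.7] [619.4 -42.5]
ply [304 206   7   9  32] [307.3 209.1] [ 556.7 -166.2] [ 563.5 -173.3]
ply [195 233  13  10  46] [200.1 237.1] [472.9 137.9] [476.1 143.9]
ply [246 232  10  10  49] [250.8 236.3] [476.8  -4.7] [480.1  -5. ]
ply [300 239   8   8  34] [303.8 242.8] [ 460.3 -154.6] [ 462.9 -161.3]
```

View pics/crop0.png

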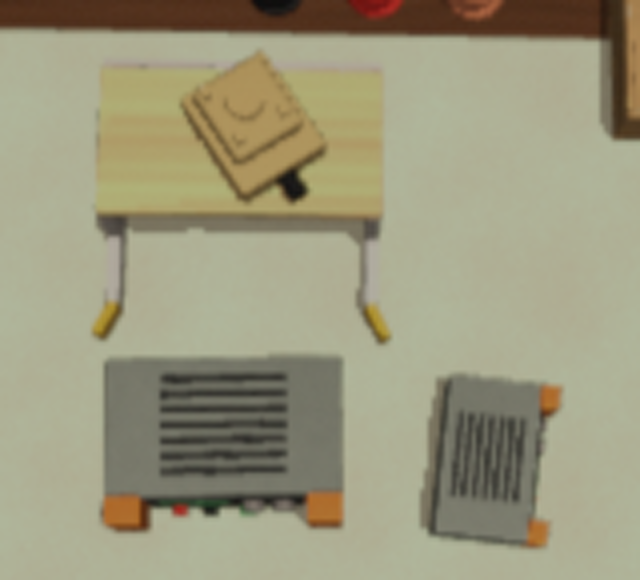

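The crop confirms it: the large box's bumpers are 141 mm apart at crop (125,511) and (324,508), against about 96 mm on the small one. The panel faces -x (robot side) and the bay mouth is ahead. Next I'll refine the bay and supply poses from the edges.

```bash
python3 - <<'E'
from h import *
i=ctrl.camera_info("top")
f=lambda u,v,z: onz(i,170+(u+.5)/4-.5,110+(v+.5)/4-.5,z).round(1)
print("roof fl fr bl br",f(97,213,100),f(381,216,100),f(100,66,100),f(382,69,100))
print("sup fl fr",f(105,360,75),f(341,357,75))
print("rear L outer/inner",f(103,528,75),f(143,528,75),"R inner outer",f(305,525,75),f(342,525,75))
print("yellow tips",f(100,335,30),f(383,340,30))
si=ctrl.camera_info("scene")
sc=cv2.imread("pics/scene0.png")
cv2.imwrite("pics/crop1.png",cv2.resize(sc[140:270,175:405],None,fx=3.4,fy=3.4,interpolation=cv2.INTER_CUBIC))
E
```

```text
roof fl fr bl br [682.  160.4] [682.8 -42.5] [792.7 162.8] [793.9 -42.6]
sup fl fr [579.9 154.1] [584.4 -15.3]
rear L outer/inner [460.2 150.6] [460.5 122.6] R inner outer [463.9   8.8] [464.2 -17.2]
yellow tips [606.7 165.2] [605.8 -47.4]
```

View pics/crop1.png

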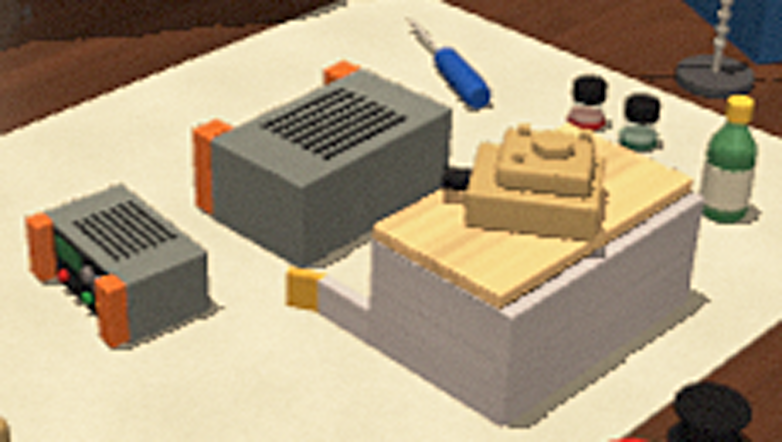

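Measured poses (world frame):
- **Bay:** mouth at about (632, 59), yaw about 0.2°.
- **Supply:** centre about (522, 68), yaw about 1.5°, so it sits 9 mm left of the bay axis.

I'll turn the tool so its x axis runs along world -x and close the fingers. I'll steer slightly clockwise at first by pushing the left bumper.

```bash
python3 -m inch '0 0 0 0 -7.4; 0 0 0 0 -7.4; 0 0 0 0 -7.3; 0 0 0 0 0; 0 0 0 0 0'; python3 -c "
from h import *
o=ctrl.get_obs();print(o['eef_pos'],o['tool_rot'],o['wrist_force'],o['grip_width'])"
```

```text
time: 0.6
eef_pos: [234.6, 577.4, 247.1]
tool_rot: [[-1.0, -0.01, -0.002], [-0.01, 1.0, -0.006], [0.002, -0.006, -1.0]]
wrist_force: [0.3, -0.0, -0.4]
grip_width: 11.9
[234.56752469 577.42145345 247.0554436 ] [[-0.99994709 -0.01008987 -0.00200494]
 [-0.01007794  0.99993196 -0.00587391]
 [ 0.00206407 -0.00585339 -0.99998074]] [ 0.28228819 -0.04162228 -0.39625514] 11.880370310063341
```

```bash
python3 -m inch '0 -0.017 -0.044 0 0.2; 0 -0.017 -0.044 0 0.2; 0 -0.017 -0.044 0 0.1; 0 -0.017 -0.044 0 0;0 -0.017 -0.044 0 0;0 -0.017 -0.044 0 0;0 -0.017 -0.044 0 0;0 -0.017 -0.044 0 0;0 -0.017 -0.044 0 0;0 -0.017 -0.04 0 0; 0 0 0 0 0; 0 0 0 0 0'
```

```text
time: 1.8
eef_pos: [402.6, 123.3, 247.2]
tool_rot: [[-0.999, 0.042, -0.002], [0.042, 0.999, -0.001], [0.002, -0.001, -1.0]]
wrist_force: [0.1, 0.7, -0.3]
grip_width: -0.2
```

```bash
python3 -m inch '0 -0.012 0.015 0.045 -2.4; 0 0 0 0.045 0; 0 0 0 0.045 0; 0 0 0 0.04 0; 0 0 0 0.03 0; 0 0 0 0 0;0 0 0 0 0'
```

```text
time: 2.5
eef_pos: [416.9, 148.9, 38.2]
tool_rot: [[-1.0, 0.001, 0.004], [0.001, 1.0, 0.007], [-0.004, 0.007, -1.0]]
wrist_force: [-0.1, 0.3, 1.0]
grip_width: -0.1
```

```bash
python3 - <<'E'
from h import *
print(ctrl.get_obs()['qpos'].round(2))
cv2.imwrite("pics/w1.png",ctrl.capture("wrist")[:,:,::-1])
cv2.imwrite("pics/t1.png",cv2.resize(ctrl.capture("top")[150:290,150:310,::-1],None,fx=4,fy=4,interpolation=cv2.INTER_CUBIC))
E
```

```text
[-0.56  0.44  0.14  2.22 -0.13  0.48  1.25]
```

View pics/t1.png

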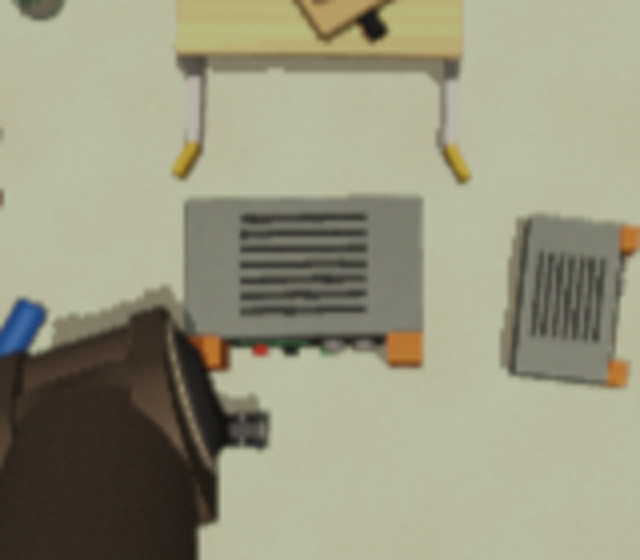

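View pics/w1.png

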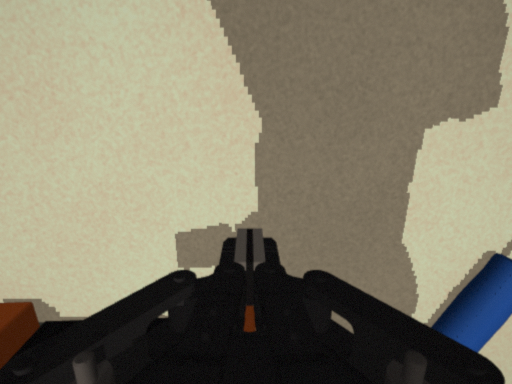

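```bash
python3 - <<'E'
from h import *
i=ctrl.camera_info("top")
for p in [(417,149,19),(417,149,38),(417,149,90),(417,149,130)]:
    q=proj(i,p); print(p,q.round(1),((q-[150,150])*4).round())
w=ctrl.camera_info("wrist");print(w)
for p in [(417,149,19),(462,138,75),(460,138,5)]: print(proj(w,p))
im=ctrl.capture("scene")
cv2.imwrite("pics/s1.png",cv2.resize(im[100:260,150:350,::-1],None,fx=4,fy=3.7))
E
```

```text
(417, 149, 19) [198.  257.6] [192. 430.]
(417, 149, 38) [197.1 257.5] [189. 430.]
(417, 149, 90) [194.5 257.1] [178. 429.]
(417, 149, 130) [192.3 256.9] [169. 427.]
{'fx': 283.5379886235077, 'fy': 283.5379886235077, 'cx': 249.29890016942397, 'cy': 190.16788801481033, 'origin': array([342.60647118, 147.19607341, 162.79745463]), 'orientation': array([[ 0.00112013,  0.9542101 ,  0.29913514],
       [ 0.99996413, -0.00358002,  0.00767547],
       [ 0.00839492,  0.29911581, -0.95417989]])}
[250.50793651 239.89401529]
[226.03282853 398.39028923]
[233.429004   289.23313027]
```

View pics/s1.png

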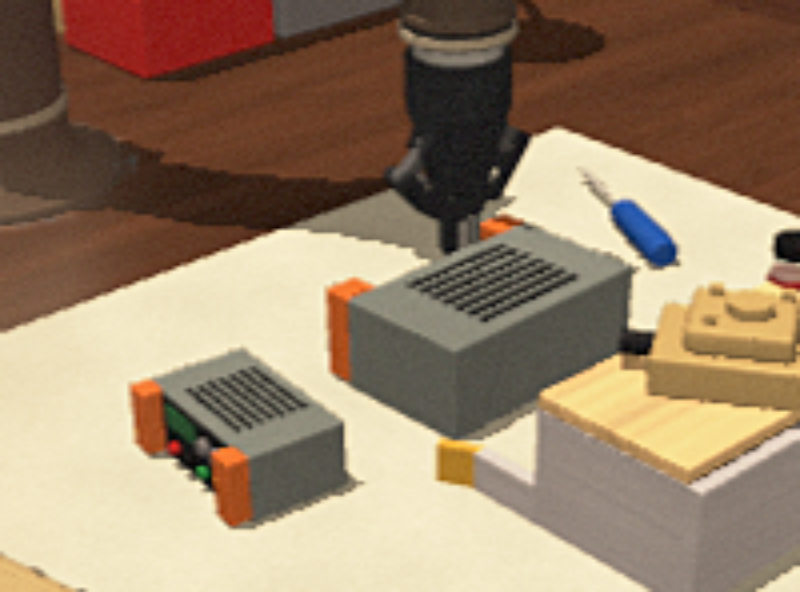

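The pictures agree with the calibration: the gripper is behind the left bumper, and its linkages stand out to the side above the bumper height. Next I'll centre it on the bumper and creep in.

```bash
python3 -m inch '0 -0.01 -0.011 -0.005 0; 0 -0.008 0 0 0; 0 0 0 0 0;0 0 0 0 0'
```

```text
time: 3.05
eef_pos: [441.0, 137.5, 49.5]
tool_rot: [[-1.0, 0.002, 0.016], [0.003, 1.0, 0.012], [-0.016, 0.012, -1.0]]
wrist_force: [-0.0, -0.0, 1.3]
grip_width: 0.0
```

```bash
python3 -m inch '0 -0.002 0 0.004 0; 0 -0.002 0 0 0; 0 -0.002 0 0 0;0 -0.002 0 0 0'; python3 -m inch '0 -0.002 0 0 0'; python3 -m inch '0 -0.002 0 0 0';
```

```text
time: 3.45
eef_pos: [448.5, 137.5, 45.1]
tool_rot: [[-1.0, 0.002, 0.014], [0.002, 1.0, 0.012], [-0.014, 0.012, -1.0]]
wrist_force: [-3.2, 0.4, -0.0]
grip_width: 0.0
time: 3.55
eef_pos: [449.3, 137.4, 44.7]
tool_rot: [[-1.0, 0.002, 0.012], [0.002, 1.0, 0.011], [-0.012, 0.011, -1.0]]
wrist_force: [-3.5, 0.3, 0.6]
grip_width: -0.1
time: 3.65
eef_pos: [450.5, 137.3, 44.4]
tool_rot: [[-1.0, 0.001, 0.01], [0.002, 1.0, 0.011], [-0.01, 0.011, -1.0]]
wrist_force: [-3.9, -0.3, 0.7]
grip_width: 0.2
```

Contact came at TCP x≈448 with 3.5 N, as predicted. I'll push on.

```bash
python3 -m inch '0 -0.004 0 0 0; 0 -0.004 0 0 0; 0 -0.004 0 0 0;0 -0.002 0 0 0'; python3 - <<'E'
from h import *
print(ctrl.get_obs()['wrist_force'])
cv2.imwrite("pics/t2.png",cv2.resize(ctrl.capture("top")[150:290,150:310,::-1],None,fx=4,fy=4,interpolation=cv2.INTER_CUBIC))
E
```

```text
time: 4.05
eef_pos: [464.0, 137.6, 43.9]
tool_rot: [[-1.0, 0.0, 0.006], [0.001, 1.0, 0.01], [-0.006, 0.01, -1.0]]
wrist_force: [-4.4, 0.9, 0.1]
grip_width: 0.1
[-4.39418244  0.93914496  0.08697221]
```

View pics/t2.png

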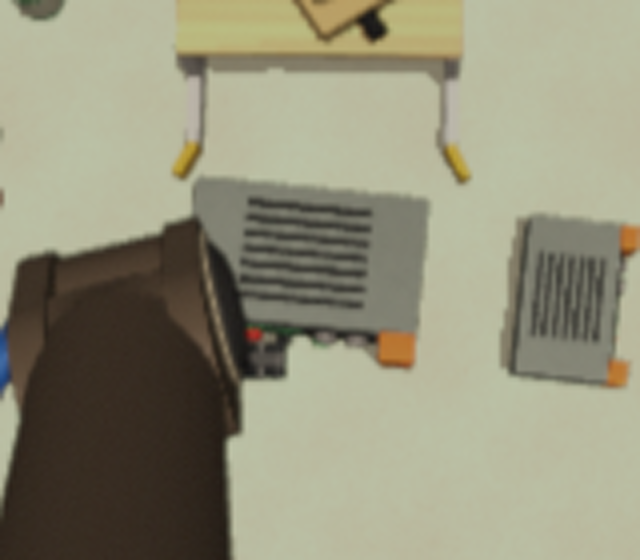

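```bash
cat >> h.py <<'E'
I=ctrl.camera_info("top")
def g(u,v,z=75): return onz(I,150+(u+.5)/4-.5,150+(v+.5)/4-.5,z)
def sup(fl,fr):
    a,b=g(*fl),g(*fr); n=(a+b)/2; d=a-b; yaw=np.arctan2(-d[0],d[1])
    ex=np.array([np.cos(yaw),np.sin(yaw)]);ey=np.array([-ex[1],ex[0]])
    c=n-60*ex
    print("nose",n.round(1),"w",np.linalg.norm(d).round(1),"yaw",np.degrees(yaw).round(2),"c",c.round(1),"L",(c-60*ex+72*ey).round(1),"R",(c-60*ex-72*ey).round(1),"TCPx push L/R ~",(c-60*ex+72*ey)[0]-11,(c-60*ex-72*ey)[0]-11)
E
python3 -c "
from h import *
sup((196,179),(429,202))
print(g(414,366),g(380,366))"
```

```text
nose [588.1  62.9] w 168.5 yaw -4.96 c [528.3  68.1] L [474.8 145. ] R [462.3   1.5] TCPx push L/R ~ 463.75189494521044 451.3035473336406
[463.44256919 -11.58703883] [463.17255331  12.34953937]
```

```bash
python3 -m inch '0 0.02 0 0 0; 0 0.015 0 0 0; 0 0 0 0 0; 0 0 -0.045 0 0; 0 0 -0.045 0 0; 0 0 -0.04 0 0; 0 0 0 0 0; 0 0 0 0 0'
```

```text
time: 4.9
eef_pos: [439.4, 4.9, 44.9]
tool_rot: [[-1.0, -0.002, 0.027], [-0.002, 1.0, 0.013], [-0.027, 0.013, -1.0]]
wrist_force: [0.2, 0.6, -0.2]
grip_width: 0.1
```

```bash
python3 -m inch '0 -0.003 -0.002 0 0; 0 -0.002 -0.001 0 0; 0 -0.002 0 0 0;0 -0.002 0 0 0;0 -0.002 0 0 0;0 -0.002 0 0 0';python3 -m inch '0 -0.004 0 0 0; 0 -0.004 0 0 0; 0 -0.002 0 0 0'
```

```text
time: 5.5
eef_pos: [453.2, 5.8, 45.1]
tool_rot: [[-1.0, -0.009, 0.025], [-0.008, 1.0, 0.014], [-0.025, 0.013, -1.0]]
wrist_force: [-3.9, 0.4, 0.1]
grip_width: 0.2
time: 5.8
eef_pos: [461.9, 6.0, 44.6]
tool_rot: [[-1.0, -0.009, 0.021], [-0.009, 1.0, 0.013], [-0.021, 0.013, -1.0]]
wrist_force: [-3.8, -0.1, 0.9]
grip_width: -0.1
```

```bash
python3 -m inch '0 0.015 0 0 0; 0 0.01 0 0 0; 0 0 0 0 0; 0 0 0.045 0 0; 0 0 0.045 0 0; 0 0 0.042 0 0; 0 0 0 0 0; 0 0 0 0 0'; python3 - <<'E'
from h import *
cv2.imwrite("pics/t3.png",cv2.resize(ctrl.capture("top")[150:290,150:310,::-1],None,fx=4,fy=4,interpolation=cv2.INTER_CUBIC))
E
```

```text
time: 6.6
eef_pos: [446.0, 142.5, 48.6]
tool_rot: [[-0.999, -0.003, 0.039], [-0.003, 1.0, 0.016], [-0.039, 0.016, -0.999]]
wrist_force: [0.2, -1.1, -0.4]
grip_width: -0.0
```

View pics/t3.png

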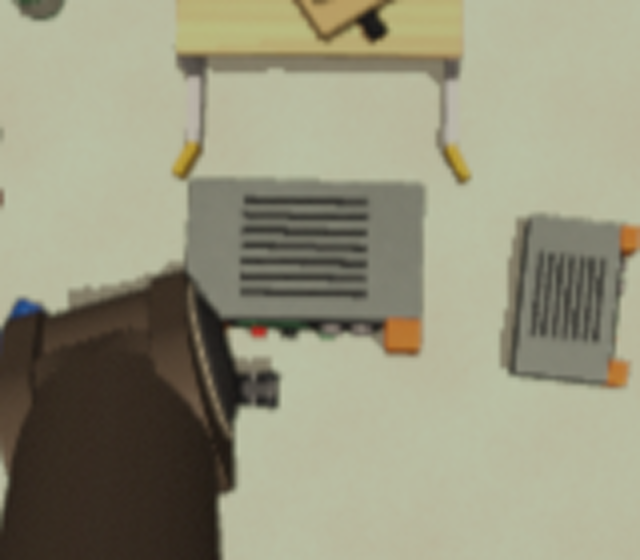

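```bash
python3 -c "
from h import *
sup((189,179),(424,185))"
```

```text
nose [594.2  67.2] w 169.1 yaw -0.71 c [534.2  68. ] L [475.1 140.7] R [473.4  -3.3] TCPx push L/R ~ 464.14455237833175 462.35270995683805
```

```bash
python3 -m inch '0 -0.006 -0.001 0.003 0; 0 -0.004 0 0 0; 0 -0.002 0 0 0;0 -0.002 0 0 0;0 -0.002 0 0 0;0 -0.002 0 0 0';python3 -m inch '0 -0.004 0 0 0; 0 -0.004 0 0 0; 0 -0.004 0 0 0; 0 -0.004 0 0 0; 0 -0.002 0 0 0'
```

```text
time: 7.25
eef_pos: [465.3, 136.3, 45.7]
tool_rot: [[-0.999, 0.005, 0.036], [0.005, 1.0, 0.015], [-0.036, 0.015, -0.999]]
wrist_force: [-3.4, 0.7, 0.5]
grip_width: 0.1
time: 7.75
eef_pos: [482.4, 136.7, 45.6]
tool_rot: [[-0.999, 0.003, 0.032], [0.004, 1.0, 0.015], [-0.032, 0.015, -0.999]]
wrist_force: [-4.2, 1.9, 0.3]
grip_width: 0.0
```

```bash
python3 -m inch '0 0.022 0 0 0; 0 0.02 0 0 0; 0 0 0 0 0; 0 0 -0.045 0 0; 0 0 -0.045 0 0; 0 0 -0.04 0 0; 0 0 0 0 0; 0 0 0 0 0'; python3 - <<'E'
from h import *
cv2.imwrite("pics/t4.png",cv2.resize(ctrl.capture("top")[150:290,150:310,::-1],None,fx=4,fy=4,interpolation=cv2.INTER_CUBIC))
E
```

```text
time: 8.55
eef_pos: [455.1, 3.4, 45.6]
tool_rot: [[-0.998, 0.002, 0.057], [0.003, 1.0, 0.017], [-0.057, 0.017, -0.998]]
wrist_force: [0.1, 0.9, -0.3]
grip_width: -0.2
```

View pics/t4.png

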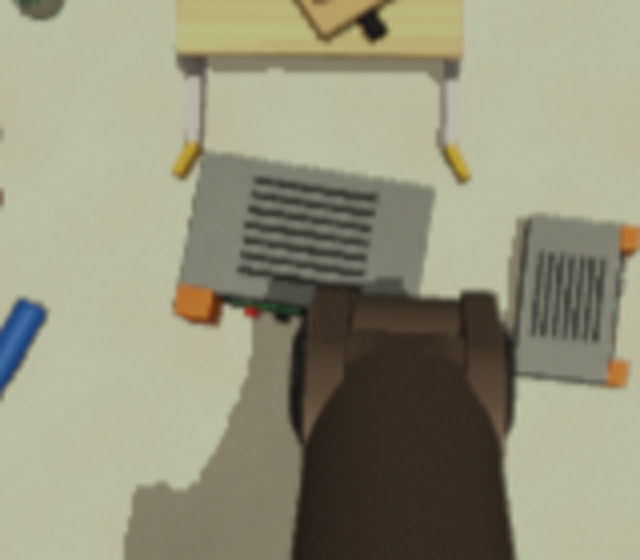

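```bash
python3 -c "
from h import *
sup((203,151),(435,187));print(g(175,318),g(213,325))
print(ctrl.get_obs()['qpos'].round(2),ctrl.get_obs()['wrist_force'])"
```

```text
nose [603.9  58.6] w 169.5 yaw -8.2 c [544.5  67.2] L [495.4 147. ] R [474.9   4.5] TCPx push L/R ~ 484.4066004567429 463.8752464319824
[495.23589229 157.66454752] [490.61276381 130.69813473]
[-0.2   0.42  0.12  2.23 -0.13  0.44  1.59] [ 0.04034008 -1.36026802  0.18660679]
```

```bash
python3 -m inch '0 -0.002 -0.001 0 0; 0 -0.002 0 0 0; 0 -0.002 0 0 0;0 -0.002 0 0 0;0 -0.002 0 0 0';python3 -m inch '0 -0.004 0 0 0; 0 -0.004 0 0 0; 0 -0.004 0 0 0; 0 -0.004 0 0 0; 0 -0.002 0 0 0'
```

```text
time: 9.1
eef_pos: [464.6, 6.3, 45.6]
tool_rot: [[-0.999, -0.005, 0.053], [-0.004, 1.0, 0.017], [-0.053, 0.017, -0.998]]
wrist_force: [-3.1, -0.1, 0.6]
grip_width: 0.2
time: 9.6
eef_pos: [482.7, 6.7, 46.0]
tool_rot: [[-0.999, -0.006, 0.05], [-0.005, 1.0, 0.017], [-0.05, 0.017, -0.999]]
wrist_force: [-4.1, -0.2, -0.1]
grip_width: -0.1
```

```bash
python3 -m inch '0 0.005 0 0 0; 0 0.005 0 0 0; 0 0.005 0 0 0; 0 0 0.015 0 0;0 0 0.02 0 0; 0 0 0.025 0 0; 0 0 0.025 0 0; 0 0 0.02 0 0; 0 0 0.015 0 0; 0 0 0 0 0; 0 0 0 0 0'
```

```text
time: 10.7
eef_pos: [469.1, 130.4, 49.8]
tool_rot: [[-0.998, -0.004, 0.063], [-0.003, 1.0, 0.019], [-0.063, 0.019, -0.998]]
wrist_force: [0.1, -0.3, 0.4]
grip_width: -0.2
```

```bash
python3 -m inch '0 -0.005 0.008 0.004 0; 0 -0.004 0 0 0; 0 -0.002 0 0 0;0 -0.002 0 0 0;0 -0.002 0 0 0';python3 -m inch '0 -0.003 0 0 0; 0 -0.004 0 0 0; 0 -0.004 0 0 0; 0 -0.004 0 0 0; 0 -0.004 0 0 0'
```

```text
time: 11.2
eef_pos: [483.6, 135.8, 46.0]
tool_rot: [[-0.998, -0.0, 0.059], [0.001, 1.0, 0.017], [-0.059, 0.017, -0.998]]
wrist_force: [-4.4, 0.4, 0.2]
grip_width: -0.1
time: 11.7
eef_pos: [501.3, 135.3, 46.1]
tool_rot: [[-0.999, -0.0, 0.054], [0.001, 1.0, 0.016], [-0.054, 0.016, -0.998]]
wrist_force: [-4.0, 0.8, -0.6]
grip_width: 0.1
```

```bash
python3 - <<'E'
from h import *
cv2.imwrite("pics/t5.png",cv2.resize(ctrl.capture("top")[150:290,150:310,::-1],None,fx=4,fy=4,interpolation=cv2.INTER_CUBIC))
E
```

```text
(no output)
```

View pics/t5.png

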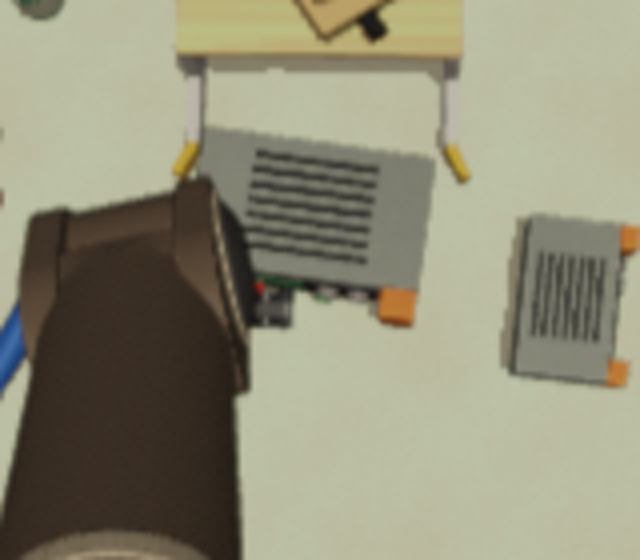

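```bash
python3 -c "
from h import *
sup((203,126),(435,157))"
```

```text
nose [624.2  59.1] w 169.6 yaw -6.98 c [564.6  66.4] L [513.8 145.1] R [496.3   2.2] TCPx push L/R ~ 502.83314742740185 485.345604317988
```

```bash
python3 -m inch '0 0.007 0 0 0; 0 0.008 0 0 0; 0 0.008 0 0 0; 0 0.008 0 0 0; 0 0 -0.025 0 0;0 0 -0.025 0 0; 0 0 -0.025 0 0; 0 0 -0.025 0 0; 0 0 -0.02 0 0; 0 0 0 0 0; 0 0 0 0 0'
```

```text
time: 12.85
eef_pos: [469.4, 13.3, 44.3]
tool_rot: [[-0.998, -0.003, 0.066], [-0.002, 1.0, 0.019], [-0.066, 0.019, -0.998]]
wrist_force: [-0.3, 0.6, -0.1]
grip_width: -0.1
```

```bash
python3 -m inch '0 -0.003 -0.011 0 0; 0 -0.003 -0.002 0 0; 0 -0.003 0 0 0;0 -0.002 0 0 0;0 -0.002 0 0 0;0 -0.002 0 0 0';python3 -m inch '0 -0.004 0 0 0; 0 -0.004 0 0 0; 0 -0.004 0 0 0; 0 -0.004 0 0 0'
```

```text
time: 13.45
eef_pos: [484.3, 2.9, 44.8]
tool_rot: [[-0.998, -0.008, 0.063], [-0.007, 1.0, 0.02], [-0.064, 0.02, -0.998]]
wrist_force: [-3.6, -0.5, 0.0]
grip_width: -0.4
time: 13.85
eef_pos: [498.6, 3.2, 44.8]
tool_rot: [[-0.998, -0.008, 0.058], [-0.007, 1.0, 0.02], [-0.058, 0.02, -0.998]]
wrist_force: [-3.5, -1.0, 0.2]
grip_width: -0.2
```

```bash
python3 -m inch '0 0.005 0 0 0; 0 0.005 0 0 0; 0 0.005 0 0 0; 0 0 0.015 0 0;0 0 0.025 0 0; 0 0 0.025 0 0; 0 0 0.025 0 0; 0 0 0.025 0 0; 0 0 0.015 0 0; 0 0 0 0 0; 0 0 0 0 0'
```

```text
time: 14.95
eef_pos: [484.7, 136.8, 49.0]
tool_rot: [[-0.997, -0.006, 0.071], [-0.005, 1.0, 0.022], [-0.071, 0.021, -0.997]]
wrist_force: [0.4, 0.1, -0.1]
grip_width: -0.2
```

```bash
python3 -m inch '0 -0.005 0.001 0.004 0; 0 -0.004 0 0 0; 0 -0.002 0 0 0;0 -0.002 0 0 0;0 -0.002 0 0 0;0 -0.002 0 0 0';python3 -m inch '0 -0.003 0 0 0; 0 -0.004 0 0 0; 0 -0.004 0 0 0; 0 -0.004 0 0 0; 0 -0.004 0 0 0'
```

```text
time: 15.55
eef_pos: [502.0, 133.4, 45.4]
tool_rot: [[-0.998, -0.001, 0.067], [0.001, 1.0, 0.02], [-0.067, 0.02, -0.998]]
wrist_force: [-5.4, 3.0, 0.6]
grip_width: -0.2
time: 16.05
eef_pos: [517.0, 133.9, 44.9]
tool_rot: [[-0.998, -0.002, 0.057], [-0.001, 1.0, 0.019], [-0.057, 0.019, -0.998]]
wrist_force: [-3.0, 2.1, -0.2]
grip_width: -0.1
```

```bash
python3 - <<'E'
from h import *
cv2.imwrite("pics/t6.png",cv2.resize(ctrl.capture("top")[150:290,150:310,::-1],None,fx=4,fy=4,interpolation=cv2.INTER_CUBIC))
E
```

```text
(no output)
```

View pics/t6.png

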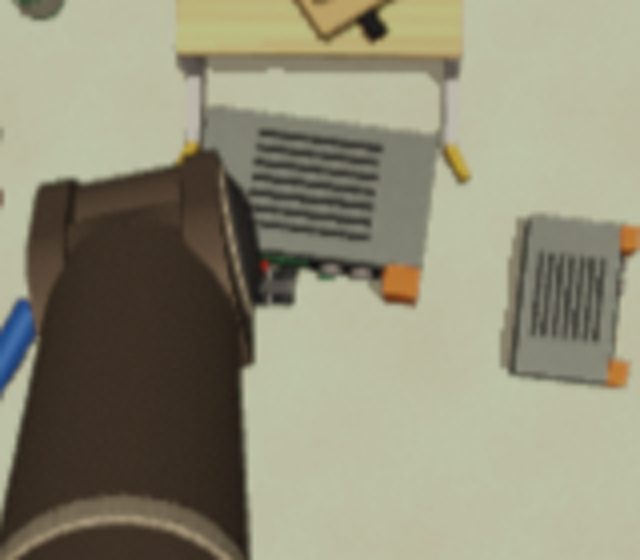

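```bash
python3 -c "
from h import *
sup((205,106),(438,136))
o=ctrl.get_obs();print(o['wrist_force'])"
```

```text
nose [639.4  57.6] w 170.7 yaw -6.7 c [579.9  64.6] L [528.7 143.1] R [5.119e+02 1.000e-01] TCPx push L/R ~ 517.6686488846752 500.8660470246142
[-1.81672123  0.46182067 -0.95393186]
```

```bash
python3 -m inch '0 0.007 0 0 0; 0 0.007 0 0 0; 0 0.008 0 0 0; 0 0.008 0 0 0; 0 0 -0.025 0 0;0 0 -0.025 0 0; 0 0 -0.025 0 0; 0 0 -0.025 0 0; 0 0 -0.025 0 0; 0 0 -0.005 0 0; 0 0 0 0 0'
```

```text
time: 17.2
eef_pos: [486.7, 1.1, 42.7]
tool_rot: [[-0.998, -0.005, 0.07], [-0.003, 1.0, 0.021], [-0.07, 0.02, -0.997]]
wrist_force: [-0.2, 1.4, -0.0]
grip_width: -0.0
```

```bash
python3 -m inch '0 -0.003 0 -0.001 0; 0 -0.003 0 0 0; 0 -0.003 0 0 0;0 -0.002 0 0 0;0 -0.002 0 0 0;0 -0.002 0 0 0';python3 -m inch '0 -0.004 0 0 0; 0 -0.004 0 0 0; 0 -0.004 0 0 0; 0 -0.004 0 0 0'
```

```text
time: 17.8
eef_pos: [501.8, 6.2, 44.7]
tool_rot: [[-0.998, -0.011, 0.068], [-0.01, 1.0, 0.023], [-0.068, 0.022, -0.997]]
wrist_force: [-3.8, -0.1, 1.3]
grip_width: -0.2
time: 18.2
eef_pos: [515.6, 6.1, 44.5]
tool_rot: [[-0.998, -0.011, 0.061], [-0.009, 1.0, 0.022], [-0.061, 0.021, -0.998]]
wrist_force: [-3.4, -0.6, -0.1]
grip_width: -0.0
```

```bash
python3 -m inch '0 0.005 0 0 0; 0 0.005 0 0 0; 0 0.005 0 0 0; 0 0 0.015 0 0;0 0 0.025 0 0; 0 0 0.025 0 0; 0 0 0.025 0 0; 0 0 0.025 0 0; 0 0 0.015 0 0; 0 0 0 0 0; 0 0 0 0 0'
```

```text
time: 19.3
eef_pos: [501.9, 139.7, 49.1]
tool_rot: [[-0.997, -0.009, 0.075], [-0.007, 1.0, 0.024], [-0.075, 0.023, -0.997]]
wrist_force: [-0.7, -0.4, -0.2]
grip_width: 0.2
```

```bash
python3 -m inch '0 -0.005 0 0.004 0; 0 -0.004 0 0 0; 0 -0.002 0 0 0;0 -0.002 0 0 0;0 -0.002 0 0 0;0 -0.002 0 0 0'
```

```text
time: 19.9
eef_pos: [518.8, 135.3, 45.5]
tool_rot: [[-0.997, -0.003, 0.071], [-0.002, 1.0, 0.022], [-0.071, 0.022, -0.997]]
wrist_force: [-5.5, 1.6, 0.4]
grip_width: 0.3
```

```bash
python3 -m inch '0 -0.003 0 0 0; 0 -0.004 0 0 0; 0 -0.004 0 0 0; 0 -0.004 0 0 0'; python3 - <<'E'
from h import *
cv2.imwrite("pics/t7.png",cv2.resize(ctrl.capture("top")[150:290,150:310,::-1],None,fx=4,fy=4,interpolation=cv2.INTER_CUBIC))
E
```

```text
time: 20.3
eef_pos: [531.4, 135.5, 45.4]
tool_rot: [[-0.998, -0.004, 0.065], [-0.003, 1.0, 0.021], [-0.065, 0.021, -0.998]]
wrist_force: [-4.3, 0.7, -0.8]
grip_width: -0.0
```

View pics/t7.png

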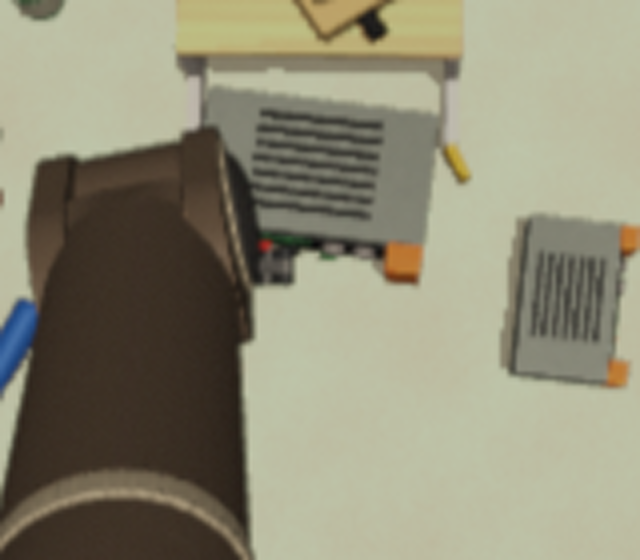

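```bash
python3 -c "
from h import *
sup((205,86),(440,114))
o=ctrl.get_obs();print(o['wrist_force'])"
```

```text
nose [655.1  57.2] w 172.4 yaw -6.15 c [595.5  63.7] L [543.5 141.7] R [528.1  -1.5] TCPx push L/R ~ 532.5384391072364 517.1121662193805
[-1.78481912  0.49687618 -0.37151597]
```

```bash
python3 -m inch '0 0.007 0 0 0; 0 0.007 0 0 0; 0 0.007 0 0 0; 0 0.006 0 0 0; 0 0 -0.025 0 0;0 0 -0.025 0 0; 0 0 -0.025 0 0; 0 0 -0.025 0 0; 0 0 -0.025 0 0; 0 0 -0.013 0 0; 0 0 0 0 0'
```

```text
time: 21.45
eef_pos: [505.4, -5.8, 42.7]
tool_rot: [[-0.997, -0.007, 0.077], [-0.005, 1.0, 0.023], [-0.077, 0.022, -0.997]]
wrist_force: [-0.7, -0.4, -0.2]
grip_width: -0.1
```

```bash
python3 -m inch '0 -0.003 0 -0.001 0; 0 -0.003 0 0 0; 0 -0.003 0 0 0;0 -0.002 0 0 0;0 -0.002 0 0 0'
```

```text
time: 21.95
eef_pos: [517.3, -1.8, 44.6]
tool_rot: [[-0.997, -0.011, 0.074], [-0.01, 1.0, 0.024], [-0.074, 0.024, -0.997]]
wrist_force: [-3.7, -0.4, -0.5]
grip_width: -0.1
```

```bash
python3 -m inch '0 -0.003 0 0 0; 0 -0.004 0 0 0; 0 -0.004 0 0 0; 0 -0.004 0 0 0; 0 -0.003 0 0 0'
```

```text
time: 22.45
eef_pos: [533.8, -1.4, 44.6]
tool_rot: [[-0.998, -0.012, 0.067], [-0.01, 1.0, 0.024], [-0.068, 0.023, -0.997]]
wrist_force: [-4.0, -1.8, -0.1]
grip_width: 0.3
```

```bash
python3 -m inch '0 0.005 0 0 0; 0 0.005 0 0 0; 0 0.005 0 0 0; 0 0 0.015 0 0;0 0 0.025 0 0; 0 0 0.025 0 0; 0 0 0.025 0 0; 0 0 0.025 0 0; 0 0 0.022 0 0; 0 0 0 0 0; 0 0 0 0 0'
```

```text
time: 23.55
eef_pos: [520.5, 140.6, 50.1]
tool_rot: [[-0.996, -0.01, 0.083], [-0.008, 1.0, 0.027], [-0.083, 0.026, -0.996]]
wrist_force: [-0.8, 0.3, 0.0]
grip_width: 0.1
```

```bash
python3 -m inch '0 -0.004 0 0.005 0; 0 -0.003 0 0 0; 0 -0.002 0 0 0;0 -0.002 0 0 0;0 -0.002 0 0 0'
```

```text
time: 24.05
eef_pos: [533.3, 137.2, 45.3]
tool_rot: [[-0.997, -0.006, 0.08], [-0.004, 1.0, 0.025], [-0.08, 0.025, -0.996]]
wrist_force: [-4.1, 1.4, 0.5]
grip_width: 0.1
```

```bash
python3 -m inch '0 -0.003 0 0 0; 0 -0.004 0 0 0; 0 -0.004 0 0 0; 0 -0.004 0 0 0; 0 -0.003 0 0 0'; python3 - <<'E'
from h import *
cv2.imwrite("pics/t8.png",cv2.resize(ctrl.capture("top")[150:290,150:310,::-1],None,fx=4,fy=4,interpolation=cv2.INTER_CUBIC))
E
```

```text
time: 24.55
eef_pos: [550.0, 137.4, 45.6]
tool_rot: [[-0.997, -0.006, 0.075], [-0.005, 1.0, 0.025], [-0.075, 0.024, -0.997]]
wrist_force: [-3.7, 0.7, 0.2]
grip_width: -0.0
```

View pics/t8.png

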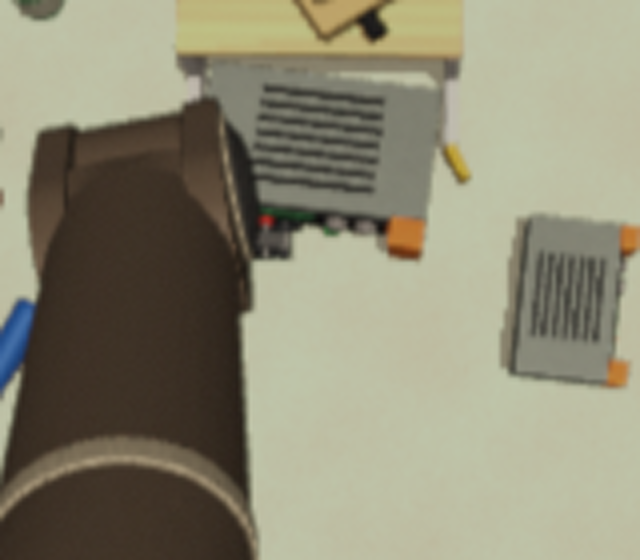

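```bash
python3 -c "
from h import *
sup((208,60),(442,87))
o=ctrl.get_obs();print(o['wrist_force'])"
```

```text
nose [675.1  55.9] w 172.2 yaw -5.94 c [615.4  62.1] L [563.2 139.9] R [548.3  -3.3] TCPx push L/R ~ 552.158533070516 537.267994015746
[-2.69248708 -0.0880059   0.21948779]
```

```bash
python3 -m inch '0 0.007 0 0 0; 0 0.007 0 0 0; 0 0.007 0 0 0; 0 0.006 0 0 0; 0 0 -0.025 0 0;0 0 -0.025 0 0; 0 0 -0.025 0 0; 0 0 -0.025 0 0; 0 0 -0.025 0 0; 0 0 -0.014 0 0; 0 0 0 0 0'
```

```text
time: 25.7
eef_pos: [524.0, -5.4, 42.3]
tool_rot: [[-0.996, -0.009, 0.086], [-0.007, 1.0, 0.026], [-0.087, 0.025, -0.996]]
wrist_force: [-0.8, -0.0, -0.1]
grip_width: 0.1
```

```bash
python3 -m inch '0 -0.003 0 -0.001 0; 0 -0.003 0 0 0; 0 -0.003 0 0 0;0 -0.002 0 0 0;0 -0.002 0 0 0'
```

```text
time: 26.2
eef_pos: [535.8, -1.2, 44.3]
tool_rot: [[-0.996, -0.013, 0.083], [-0.011, 1.0, 0.028], [-0.083, 0.027, -0.996]]
wrist_force: [-4.9, -1.1, 0.2]
grip_width: 0.0
```

```bash
python3 -m inch '0 -0.003 0 0 0; 0 -0.004 0 0 0; 0 -0.004 0 0 0; 0 -0.004 0 0 0; 0 -0.004 0 0 0; 0 -0.003 0 0 0'
```

```text
time: 26.8
eef_pos: [556.0, -1.3, 44.4]
tool_rot: [[-0.997, -0.013, 0.076], [-0.012, 1.0, 0.027], [-0.076, 0.026, -0.997]]
wrist_force: [-4.2, -0.7, -0.5]
grip_width: 0.1
```

```bash
python3 -m inch '0 0.006 0 0 0; 0 0.006 0 0 0; 0 0.006 0 0 0; 0 0 0.015 0 0;0 0 0.025 0 0; 0 0 0.025 0 0; 0 0 0.025 0 0; 0 0 0.025 0 0; 0 0 0.020 0 0; 0 0 0 0 0; 0 0 0 0 0'; python3 - <<'E'
from h import *
cv2.imwrite("pics/t9.png",cv2.resize(ctrl.capture("top")[150:290,150:310,::-1],None,fx=4,fy=4,interpolation=cv2.INTER_CUBIC))
E
```

```text
time: 27.9
eef_pos: [539.2, 139.0, 50.5]
tool_rot: [[-0.996, -0.013, 0.093], [-0.01, 0.999, 0.03], [-0.093, 0.029, -0.995]]
wrist_force: [0.4, -1.1, -0.4]
grip_width: 0.0
```

View pics/t9.png

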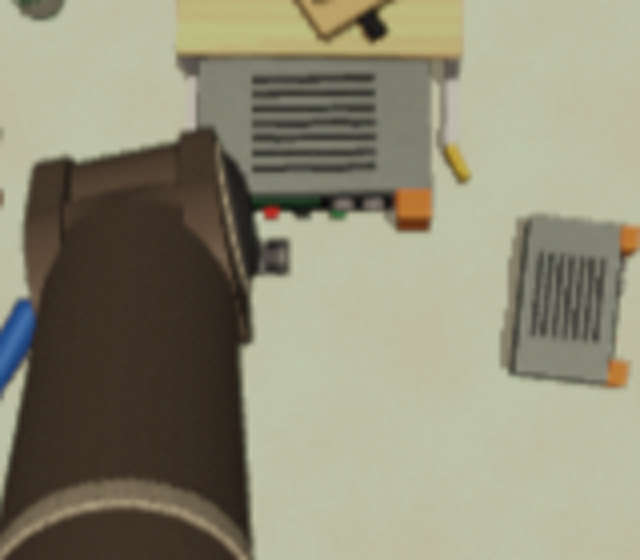

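```bash
python3 -c "
from h import *
a,b=g(254,171),g(376,166);d=a-b;print('slot yaw',np.degrees(np.arctan2(-d[0],d[1])))
a,b=g(252,77),g(375,74);d=a-b;print('slot yaw',np.degrees(np.arctan2(-d[0],d[1])))
print(g(397,229),g(431,229),g(198,60),g(431,190))"
```

```text
slot yaw 3.1821734894352476
slot yaw 2.2984353281037184
[560.85662439   1.70106959] [561.17254164 -22.66935695] [683.86133319 148.78718421] [589.59096374 -22.40921423]
```

```bash
python3 -m inch '0 -0.004 0 0.005 0; 0 -0.003 0 0 0; 0 -0.002 0 0 0;0 -0.002 0 0 0;0 -0.002 0 0 0'
```

```text
time: 28.45
eef_pos: [553.0, 134.7, 45.9]
tool_rot: [[-0.996, -0.007, 0.091], [-0.004, 1.0, 0.028], [-0.091, 0.028, -0.995]]
wrist_force: [-4.7, 2.0, 0.7]
grip_width: 0.1
```

```bash
python3 -m inch '0 -0.003 0 0 0; 0 -0.004 0 0 0; 0 -0.004 0 0 0; 0 -0.004 0 0 0; 0 -0.004 0 0 0; 0 -0.003 0 0 0'
```

```text
time: 29.05
eef_pos: [573.2, 135.7, 46.4]
tool_rot: [[-0.996, -0.008, 0.084], [-0.006, 1.0, 0.028], [-0.084, 0.028, -0.996]]
wrist_force: [-4.1, 1.1, -0.0]
grip_width: -0.0
```

```bash
python3 -m inch '0 0.007 0 0 0; 0 0.007 0 0 0; 0 0.007 0 0 0; 0 0.008 0 0 0; 0 0 -0.025 0 0;0 0 -0.025 0 0; 0 0 -0.025 0 0; 0 0 -0.025 0 0; 0 0 -0.025 0 0; 0 0 -0.012 0 0; 0 0 0 0 0'; python3 - <<'E'
from h import *
cv2.imwrite("pics/t10.png",cv2.resize(ctrl.capture("top")[150:290,150:310,::-1],None,fx=4,fy=4,interpolation=cv2.INTER_CUBIC))
E
```

```text
time: 30.15
eef_pos: [544.4, -5.0, 42.2]
tool_rot: [[-0.995, -0.011, 0.095], [-0.008, 1.0, 0.029], [-0.095, 0.029, -0.995]]
wrist_force: [-0.5, 0.1, 0.0]
grip_width: 0.2
```

View pics/t10.png

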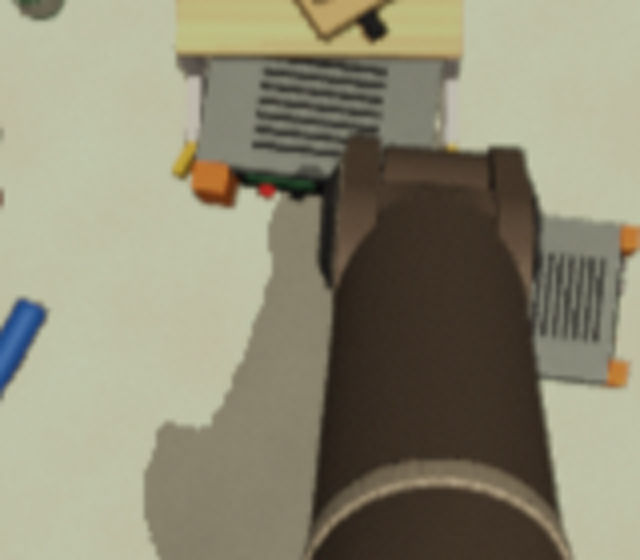

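```bash
python3 -m inch '0 -0.003 0 -0.001 0; 0 -0.003 0 0 0; 0 -0.003 0 0 0;0 -0.002 0 0 0;0 -0.002 0 0 0'; python3 -m inch '0 -0.003 0 0 0; 0 -0.004 0 0 0; 0 -0.004 0 0 0; 0 -0.003 0 0 0'
```

```text
time: 30.7
eef_pos: [558.4, 2.3, 44.8]
tool_rot: [[-0.995, -0.019, 0.095], [-0.016, 0.999, 0.033], [-0.095, 0.031, -0.995]]
wrist_force: [-2.9, -0.1, 1.4]
grip_width: 0.0
time: 31.1
eef_pos: [568.5, 2.1, 44.1]
tool_rot: [[-0.996, -0.019, 0.085], [-0.016, 0.999, 0.032], [-0.085, 0.031, -0.996]]
wrist_force: [-4.8, -0.6, 1.6]
grip_width: -0.2
```

```bash
python3 -m inch '0 -0.003 0 0 0; 0 -0.004 0 0 0; 0 -0.003 0 0 0'
```

```text
time: 31.4
eef_pos: [578.6, 1.4, 44.5]
tool_rot: [[-0.996, -0.018, 0.083], [-0.015, 0.999, 0.031], [-0.084, 0.03, -0.996]]
wrist_force: [-3.6, -2.0, -0.7]
grip_width: 0.2
```

```bash
python3 -m inch '0 0.006 0 0 0; 0 0.006 0 0 0; 0 0.006 0 0 0; 0 0 0.015 0 0;0 0 0.025 0 0; 0 0 0.025 0 0; 0 0 0.025 0 0; 0 0 0.025 0 0; 0 0 0.017 0 0; 0 0 0 0 0; 0 0 0 0 0'; python3 - <<'E'
from h import *
cv2.imwrite("pics/t11.png",cv2.resize(ctrl.capture("top")[150:290,150:310,::-1],None,fx=4,fy=4,interpolation=cv2.INTER_CUBIC))
E
```

```text
time: 32.5
eef_pos: [561.5, 138.9, 51.1]
tool_rot: [[-0.995, -0.018, 0.101], [-0.014, 0.999, 0.035], [-0.102, 0.033, -0.994]]
wrist_force: [-0.2, -1.4, 0.2]
grip_width: -0.0
```

View pics/t11.png

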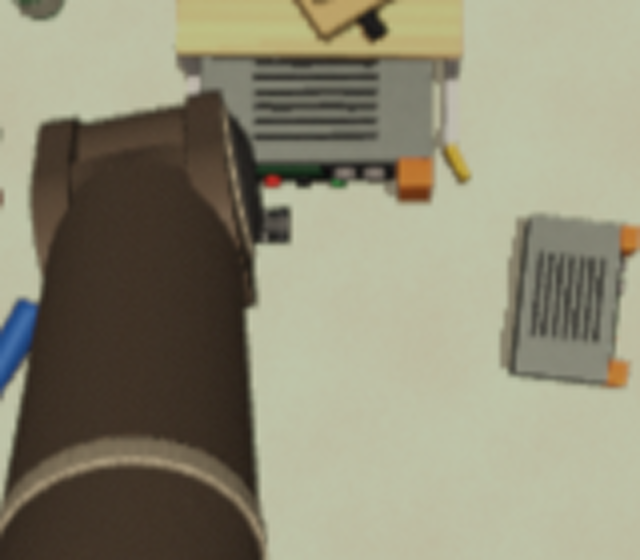

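```bash
python3 -m inch '0 -0.004 0 0.006 0; 0 -0.003 0 0 0; 0 -0.002 0 0 0;0 -0.002 0 0 0;0 -0.002 0 0 0'; python3 -m inch '0 -0.003 0 0 0; 0 -0.004 0 0 0; 0 -0.004 0 0 0;  0 -0.003 0 0 0'
```

```text
time: 33.05
eef_pos: [576.2, 134.5, 45.7]
tool_rot: [[-0.995, -0.011, 0.1], [-0.008, 0.999, 0.033], [-0.101, 0.032, -0.994]]
wrist_force: [-3.8, 1.6, 1.2]
grip_width: -0.3
time: 33.45
eef_pos: [587.2, 135.5, 45.6]
tool_rot: [[-0.996, -0.013, 0.092], [-0.01, 0.999, 0.033], [-0.093, 0.032, -0.995]]
wrist_force: [-3.7, 1.2, -0.7]
grip_width: 0.1
```

```bash
python3 -m inch '0 0.006 0 0 0; 0 0.007 0 0 0; 0 0.007 0 0 0; 0 0.006 0 0 0; 0 0 -0.025 0 0;0 0 -0.025 0 0; 0 0 -0.025 0 0; 0 0 -0.025 0 0; 0 0 -0.025 0 0; 0 0 -0.012 0 0; 0 0 0 0 0'; python3 -m inch '0 -0.003 0 -0.002 0; 0 -0.003 0 0 0; 0 -0.003 0 0 0;0 -0.002 0 0 0;0 -0.002 0 0 0'
```

```text
time: 34.55
eef_pos: [563.1, -5.3, 40.8]
tool_rot: [[-0.994, -0.015, 0.104], [-0.012, 0.999, 0.034], [-0.104, 0.033, -0.994]]
wrist_force: [-0.1, 0.8, 0.0]
grip_width: -0.1
time: 35.05
eef_pos: [577.1, 0.6, 44.8]
tool_rot: [[-0.994, -0.021, 0.104], [-0.017, 0.999, 0.037], [-0.105, 0.035, -0.994]]
wrist_force: [0.3, 0.0, 0.6]
grip_width: 0.1
```

```bash
python3 -m inch '0 -0.002 0 0 0; 0 -0.003 0 0 0; 0 -0.003 0 0 0'; python3 -m inch '0 -0.003 0 0 0; 0 -0.003 0 0 0'
```

```text
time: 35.35
eef_pos: [582.8, 1.3, 44.5]
tool_rot: [[-0.995, -0.022, 0.098], [-0.019, 0.999, 0.037], [-0.099, 0.035, -0.994]]
wrist_force: [-6.1, -0.8, 2.1]
grip_width: 0.1
time: 35.55
eef_pos: [587.0, 0.7, 44.2]
tool_rot: [[-0.995, -0.021, 0.094], [-0.018, 0.999, 0.036], [-0.094, 0.034, -0.995]]
wrist_force: [-5.7, -2.0, 0.6]
grip_width: 0.1
```

```bash
python3 -m inch '0 -0.003 0 0 0; 0 -0.003 0 0 0';  python3 -m inch '0 0.006 0 0 0; 0 0.006 0 0 0; 0 0.006 0 0 0; 0 0 0.015 0 0;0 0 0.025 0 0; 0 0 0.025 0 0; 0 0 0.025 0 0; 0 0 0.025 0 0; 0 0 0.017 0 0; 0 0 0 0 0; 0 0 0 0 0'; python3 - <<'E'
from h import *
cv2.imwrite("pics/t12.png",cv2.resize(ctrl.capture("top")[110:250,150:310,::-1],None,fx=4,fy=4,interpolation=cv2.INTER_CUBIC))
E
```

```text
time: 35.75
eef_pos: [591.9, -0.1, 44.1]
tool_rot: [[-0.996, -0.02, 0.09], [-0.017, 0.999, 0.036], [-0.091, 0.034, -0.995]]
wrist_force: [-4.7, -1.1, 1.7]
grip_width: -0.0
time: 36.85
eef_pos: [572.6, 135.7, 49.4]
tool_rot: [[-0.994, -0.019, 0.103], [-0.015, 0.999, 0.038], [-0.104, 0.036, -0.994]]
wrist_force: [-0.6, -0.6, 0.0]
grip_width: -0.4
```

View pics/t12.png

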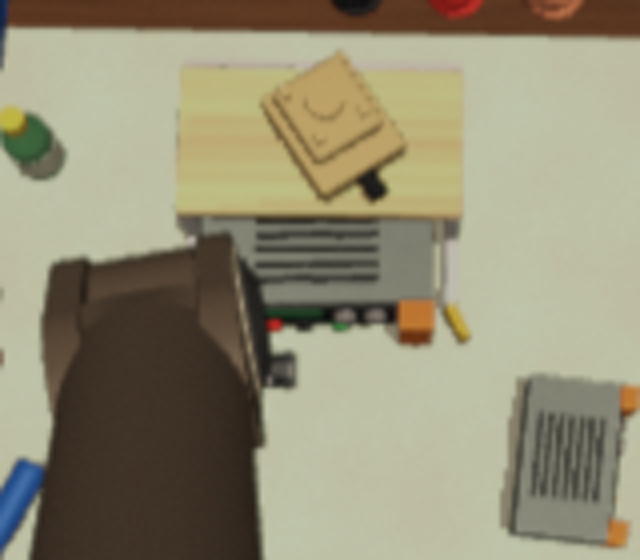

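```bash
python3 -m inch '0 -0.004 0 0.004 0; 0 -0.003 0 0 0; 0 -0.002 0 0 0;0 -0.002 0 0 0;0 -0.002 0 0 0'; python3 -m inch '0 -0.003 0 0 0; 0 -0.003 0 0 0';python3 -m inch '0 -0.003 0 0 0; 0 -0.003 0 0 0'
```

```text
time: 37.4
eef_pos: [587.5, 131.2, 46.5]
tool_rot: [[-0.995, -0.012, 0.104], [-0.009, 0.999, 0.036], [-0.104, 0.035, -0.994]]
wrist_force: [-0.0, 0.3, 0.5]
grip_width: -0.0
time: 37.6
eef_pos: [591.5, 131.4, 46.3]
tool_rot: [[-0.995, -0.013, 0.099], [-0.009, 0.999, 0.036], [-0.099, 0.034, -0.994]]
wrist_force: [-4.6, 1.6, 0.1]
grip_width: -0.2
time: 37.8
eef_pos: [595.8, 132.3, 46.2]
tool_rot: [[-0.995, -0.014, 0.094], [-0.01, 0.999, 0.036], [-0.095, 0.035, -0.995]]
wrist_force: [-4.1, 2.1, 1.6]
grip_width: 0.0
```

```bash
python3 -m inch '0 -0.003 0 0 0; 0 -0.002 0 0 0';python3 -m inch '0 0.006 0 0 0; 0 0.007 0 0 0; 0 0.007 0 0 0; 0 0 -0.025 0 0;0 0 -0.025 0 0; 0 0 -0.025 0 0; 0 0 -0.025 0 0; 0 0 -0.025 0 0; 0 0 -0.012 0 0; 0 0 0 0 0'; python3 -m inch '0 -0.004 0 -0.002 0; 0 -0.003 0 0 0; 0 -0.003 0 0 0;0 -0.002 0 0 0;0 -0.002 0 0 0'
```

```text
time: 38.0
eef_pos: [600.0, 133.3, 46.2]
tool_rot: [[-0.996, -0.015, 0.092], [-0.012, 0.999, 0.036], [-0.092, 0.035, -0.995]]
wrist_force: [-4.5, 0.7, 0.9]
grip_width: 0.2
time: 39.0
eef_pos: [582.9, -8.6, 41.5]
tool_rot: [[-0.994, -0.016, 0.104], [-0.013, 0.999, 0.036], [-0.105, 0.034, -0.994]]
wrist_force: [-0.5, -0.3, -0.2]
grip_width: 0.2
time: 39.5
eef_pos: [595.2, -3.2, 44.6]
tool_rot: [[-0.995, -0.022, 0.099], [-0.018, 0.999, 0.038], [-0.1, 0.036, -0.994]]
wrist_force: [-4.9, -1.3, -0.1]
grip_width: 0.3
```

```bash
for k in 1; do python3 -m inch '0 -0.003 0 0 0'; python3 -m inch '0 -0.003 0 0 0';python3 -m inch '0 -0.003 0 0 0'; done
```

```text
time: 39.6
eef_pos: [597.1, -2.8, 44.3]
tool_rot: [[-0.995, -0.022, 0.097], [-0.019, 0.999, 0.038], [-0.097, 0.036, -0.995]]
wrist_force: [-3.7, -1.6, 0.5]
grip_width: -0.1
time: 39.7
eef_pos: [599.5, -2.7, 44.2]
tool_rot: [[-0.995, -0.022, 0.095], [-0.019, 0.999, 0.038], [-0.096, 0.036, -0.995]]
wrist_force: [-4.9, -1.5, 0.6]
grip_width: -0.3
time: 39.8
eef_pos: [602.3, -2.8, 44.2]
tool_rot: [[-0.995, -0.022, 0.094], [-0.019, 0.999, 0.038], [-0.095, 0.036, -0.995]]
wrist_force: [-4.8, -1.9, 0.0]
grip_width: 0.1
```

```bash
python3 -m inch '0 -0.003 0 0 0'; python3 -m inch '0 -0.002 0 0 0'; python3 -m inch '0 0.006 0 0 0; 0 0.006 0 0 0; 0 0.006 0 0 0; 0 0 0.015 0 0;0 0 0.025 0 0; 0 0 0.025 0 0; 0 0 0.025 0 0; 0 0 0.025 0 0; 0 0 0.022 0 0; 0 0 0 0 0'; python3 -m inch '0 -0.004 0 0.004 0; 0 -0.003 0 0 0; 0 -0.002 0 0 0;0 -0.002 0 0 0;0 -0.002 0 0 0'
```

```text
time: 39.9
eef_pos: [604.3, -3.0, 44.1]
tool_rot: [[-0.996, -0.022, 0.091], [-0.019, 0.999, 0.038], [-0.092, 0.036, -0.995]]
wrist_force: [-10.4, -1.3, 4.1]
grip_width: -0.0
time: 40.0
eef_pos: [604.5, -3.0, 43.6]
tool_rot: [[-0.996, -0.022, 0.087], [-0.018, 0.999, 0.038], [-0.088, 0.036, -0.995]]
wrist_force: [-11.2, -0.3, 3.7]
grip_width: -0.1
time: 41.0
eef_pos: [589.2, 147.8, 51.1]
tool_rot: [[-0.994, -0.024, 0.104], [-0.019, 0.999, 0.044], [-0.105, 0.042, -0.994]]
wrist_force: [-0.8, 0.6, 0.0]
grip_width: -0.1
time: 41.5
eef_pos: [602.5, 147.6, 48.0]
tool_rot: [[-0.994, -0.023, 0.103], [-0.018, 0.999, 0.043], [-0.104, 0.041, -0.994]]
wrist_force: [-3.6, 0.2, -0.8]
grip_width: 0.0
```

```bash
python3 -m inch '0 0.005 0 0 0; 0 0.002 -0.006 0 0; 0 0 -0.005 0 0; 0 -0.002 0 0 0; 0 -0.002 0 0 0'; python3 - <<'E'
from h import *
cv2.imwrite("pics/t13.png",cv2.resize(ctrl.capture("top")[110:250,150:310,::-1],None,fx=4,fy=4,interpolation=cv2.INTER_CUBIC))
E
```

```text
time: 42.0
eef_pos: [600.7, 133.0, 47.6]
tool_rot: [[-0.994, -0.02, 0.105], [-0.015, 0.999, 0.042], [-0.106, 0.041, -0.994]]
wrist_force: [0.4, 0.6, -0.2]
grip_width: -0.0
```

View pics/t13.png

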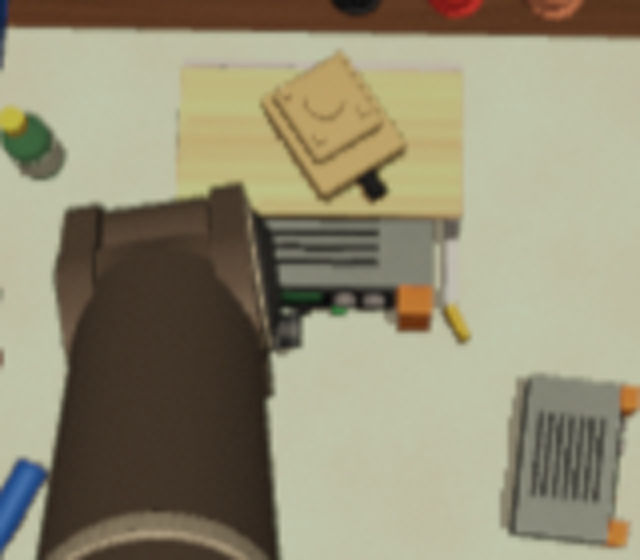

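```bash
python3 -m inch '0 -0.002 0.001 0 0'; python3 -m inch '0 -0.002 0 0 0';python3 -m inch '0 -0.002 0 0 0'
```

```text
time: 42.15
eef_pos: [603.0, 133.8, 47.9]
tool_rot: [[-0.994, -0.019, 0.105], [-0.015, 0.999, 0.042], [-0.106, 0.04, -0.994]]
wrist_force: [-4.8, 0.4, -0.9]
grip_width: -0.4
time: 42.25
eef_pos: [603.4, 134.0, 47.6]
tool_rot: [[-0.995, -0.019, 0.101], [-0.015, 0.999, 0.042], [-0.102, 0.04, -0.994]]
wrist_force: [-6.9, -0.1, 2.5]
grip_width: -0.1
time: 42.35
eef_pos: [603.5, 134.2, 47.1]
tool_rot: [[-0.995, -0.02, 0.097], [-0.016, 0.999, 0.041], [-0.098, 0.04, -0.994]]
wrist_force: [-6.3, -0.2, 2.1]
grip_width: -0.0
```

```bash
python3 -m inch '0 -0.003 0 0 0'; python3 -m inch '0 -0.003 0 0 0';python3 -m inch '0 -0.003 0 0 0'
```

```text
time: 42.45
eef_pos: [603.9, 134.5, 46.5]
tool_rot: [[-0.996, -0.021, 0.091], [-0.017, 0.999, 0.041], [-0.092, 0.039, -0.995]]
wrist_force: [-8.4, -0.8, 2.9]
grip_width: 0.1
time: 42.55
eef_pos: [604.1, 134.7, 45.8]
tool_rot: [[-0.996, -0.021, 0.085], [-0.018, 0.999, 0.04], [-0.086, 0.039, -0.996]]
wrist_force: [-8.2, -1.0, 2.7]
grip_width: -0.0
time: 42.65
eef_pos: [604.2, 134.9, 44.9]
tool_rot: [[-0.997, -0.022, 0.079], [-0.019, 0.999, 0.039], [-0.08, 0.038, -0.996]]
wrist_force: [-8.7, -0.5, 2.4]
grip_width: -0.0
```

```bash
python3 -m inch '0 -0.0035 0 0 0'; python3 -m inch '0 -0.004 0 0 0'; python3 -m inch '0 -0.004 0 0 0';python3 -m inch '0 -0.004 0 0 0'
```

```text
time: 42.75
eef_pos: [604.6, 135.1, 44.1]
tool_rot: [[-0.997, -0.023, 0.072], [-0.02, 0.999, 0.039], [-0.073, 0.037, -0.997]]
wrist_force: [-9.4, -0.4, 3.6]
grip_width: -0.3
time: 42.85
eef_pos: [605.1, 135.5, 43.2]
tool_rot: [[-0.998, -0.023, 0.065], [-0.021, 0.999, 0.038], [-0.066, 0.037, -0.997]]
wrist_force: [-9.9, 0.4, 2.4]
grip_width: 0.3
time: 42.95
eef_pos: [605.4, 136.0, 42.0]
tool_rot: [[-0.998, -0.024, 0.057], [-0.022, 0.999, 0.037], [-0.058, 0.036, -0.998]]
wrist_force: [-12.0, 0.6, 1.7]
grip_width: -0.1
time: 43.05
eef_pos: [605.4, 136.4, 40.7]
tool_rot: [[-0.999, -0.025, 0.048], [-0.023, 0.999, 0.037], [-0.049, 0.035, -0.998]]
wrist_force: [-11.1, 0.5, 1.8]
grip_width: -0.2
```

```bash
python3 -m inch '0 0.006 0 -0.002 0; 0 0.006 0 -0.002 0; 0 0.006 0 0 0; 0 0 -0.025 0 0;0 0 -0.025 0 0; 0 0 -0.025 0 0; 0 0 -0.025 0 0; 0 0 -0.025 0 0; 0 0 -0.014 0 0; 0 0 0 0 0'; python3 -m inch '0 -0.004 0 0 0; 0 -0.003 0 0 0; 0 -0.003 0 0 0;0 -0.002 0 0 0'
```

```text
time: 44.05
eef_pos: [591.7, -4.3, 41.4]
tool_rot: [[-0.998, -0.03, 0.059], [-0.028, 0.999, 0.039], [-0.06, 0.037, -0.998]]
wrist_force: [-0.4, 0.1, -0.2]
grip_width: 0.2
time: 44.45
eef_pos: [603.7, 0.9, 42.2]
tool_rot: [[-0.998, -0.035, 0.057], [-0.032, 0.999, 0.041], [-0.058, 0.039, -0.998]]
wrist_force: [-7.2, 0.5, 0.7]
grip_width: -0.2
```

```bash
python3 -m inch '0 0.004 0 0 0; 0 0.001 -0.005 0 0; 0 0 -0.003 0 0; 0 -0.002 0 0 0; 0 -0.002 0 0 0'; python3 -m inch '0 -0.003 0 0 0'; python3 -m inch '0 -0.0035 0 0 0'
```

```text
time: 44.95
eef_pos: [603.6, -5.9, 41.8]
tool_rot: [[-0.998, -0.037, 0.058], [-0.035, 0.999, 0.042], [-0.06, 0.04, -0.997]]
wrist_force: [0.3, -0.7, 0.6]
grip_width: -0.3
time: 45.05
eef_pos: [604.7, -6.1, 41.4]
tool_rot: [[-0.998, -0.037, 0.054], [-0.035, 0.999, 0.042], [-0.055, 0.04, -0.998]]
wrist_force: [-8.6, -0.6, 1.6]
grip_width: -0.0
time: 45.15
eef_pos: [605.2, -6.3, 40.5]
tool_rot: [[-0.998, -0.036, 0.047], [-0.034, 0.999, 0.041], [-0.049, 0.04, -0.998]]
wrist_force: [-10.9, -0.1, 1.0]
grip_width: -0.2
```

```bash
python3 -m inch '0 -0.004 0 -0.001 0'; python3 -m inch '0 -0.004 0 -0.001 0'; python3 -m inch '0 -0.004 0 -0.001 0'
```

```text
time: 45.25
eef_pos: [605.3, -6.5, 40.2]
tool_rot: [[-0.999, -0.035, 0.039], [-0.034, 0.999, 0.041], [-0.04, 0.04, -0.998]]
wrist_force: [-12.2, -0.1, 3.9]
grip_width: 0.0
time: 45.35
eef_pos: [605.3, -6.8, 39.9]
tool_rot: [[-0.999, -0.035, 0.03], [-0.034, 0.999, 0.041], [-0.031, 0.04, -0.999]]
wrist_force: [-11.7, -0.3, 3.4]
grip_width: 0.2
time: 45.45
eef_pos: [605.0, -7.0, 39.4]
tool_rot: [[-0.999, -0.034, 0.021], [-0.033, 0.999, 0.041], [-0.022, 0.04, -0.999]]
wrist_force: [-10.6, -0.3, 1.2]
grip_width: -0.1
```

```bash
python3 -m inch '0 -0.0045 0 -0.001 0'; python3 -m inch '0 -0.005 0 -0.001 0';python3 -m inch '0 -0.005 0 -0.001 0'
```

```text
time: 45.55
eef_pos: [605.1, -7.3, 38.9]
tool_rot: [[-0.999, -0.033, 0.011], [-0.033, 0.999, 0.041], [-0.013, 0.041, -0.999]]
wrist_force: [-11.9, -0.6, 1.0]
grip_width: 0.1
time: 45.65
eef_pos: [605.3, -7.6, 38.2]
tool_rot: [[-0.999, -0.033, 0.001], [-0.033, 0.999, 0.041], [-0.002, 0.041, -0.999]]
wrist_force: [-14.3, -1.7, 2.3]
grip_width: 0.1
time: 45.75
eef_pos: [605.2, -7.9, 37.5]
tool_rot: [[-0.999, -0.032, -0.01], [-0.032, 0.999, 0.04], [0.009, 0.041, -0.999]]
wrist_force: [-14.2, -0.2, 1.7]
grip_width: 0.2
```

```bash
python3 -m inch '0 0.006 0 -0.003 0; 0 0.006 0 -0.003 0; 0 0.007 0 0 0; 0 0 0.015 0 0;0 0 0.025 0 0; 0 0 0.025 0 0; 0 0 0.025 0 0; 0 0 0.025 0 0; 0 0 0.017 0 0; 0 0 0 0 0'; python3 -m inch '0 -0.003 0 0.003 0; 0 -0.003 0 0 0;0 -0.003 0 0 0'; python3 - <<'E'
from h import *
cv2.imwrite("pics/t14.png",cv2.resize(ctrl.capture("top")[110:250,150:310,::-1],None,fx=4,fy=4,interpolation=cv2.INTER_CUBIC))
E
```

```text
time: 46.75
eef_pos: [583.2, 135.7, 52.2]
tool_rot: [[-0.999, -0.033, -0.002], [-0.033, 0.998, 0.045], [0.0, 0.045, -0.999]]
wrist_force: [1.3, -0.4, 0.9]
grip_width: 0.0
time: 47.05
eef_pos: [592.9, 135.7, 49.4]
tool_rot: [[-0.999, -0.033, -0.001], [-0.033, 0.998, 0.045], [-0.001, 0.045, -0.999]]
wrist_force: [-0.6, -0.5, 0.9]
grip_width: -0.0
```

View pics/t14.png

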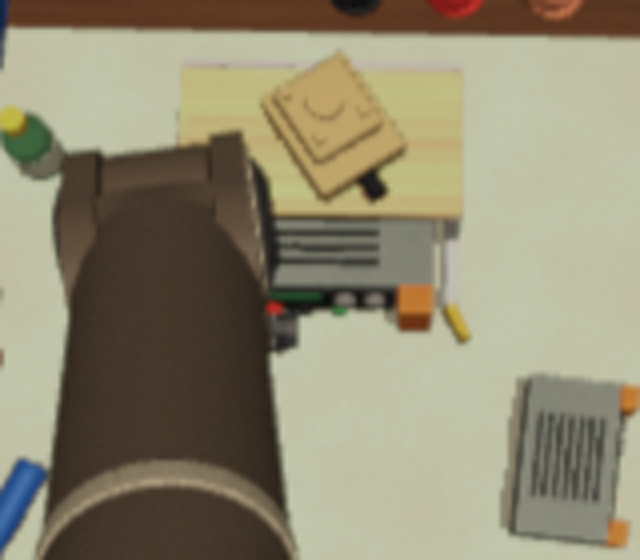

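```bash
python3 -m inch '0 -0.003 0 0.003 0; 0 -0.003 0 0.003 0;0 -0.002 0 0.001 0'; python3 -m inch '0 -0.002 0 0 0'; python3 -m inch '0 -0.002 0 0 0'
```

```text
time: 47.4
eef_pos: [601.8, 133.5, 41.6]
tool_rot: [[-1.0, -0.029, -0.001], [-0.029, 0.999, 0.044], [0.0, 0.044, -0.999]]
wrist_force: [-4.5, -0.1, 1.2]
grip_width: -0.6
time: 47.5
eef_pos: [601.9, 133.1, 40.6]
tool_rot: [[-1.0, -0.029, -0.006], [-0.029, 0.999, 0.043], [0.005, 0.044, -0.999]]
wrist_force: [-6.8, 0.7, 0.7]
grip_width: -0.0
time: 47.6
eef_pos: [601.8, 132.9, 39.7]
tool_rot: [[-1.0, -0.029, -0.011], [-0.029, 0.999, 0.043], [0.009, 0.043, -0.999]]
wrist_force: [-7.0, -0.6, 1.4]
grip_width: 0.4
```

```bash
python3 -m inch '0 -0.004 0 -0.001 0'; python3 -m inch '0 -0.004 0 -0.001 0'; python3 -m inch '0 -0.004 0 -0.001 0'
```

```text
time: 47.7
eef_pos: [602.7, 133.0, 39.4]
tool_rot: [[-0.999, -0.029, -0.018], [-0.03, 0.999, 0.042], [0.016, 0.043, -0.999]]
wrist_force: [-10.1, 2.4, 1.6]
grip_width: 0.3
time: 47.8
eef_pos: [603.0, 133.1, 38.9]
tool_rot: [[-0.999, -0.029, -0.026], [-0.03, 0.999, 0.042], [0.024, 0.042, -0.999]]
wrist_force: [-11.7, 0.2, 2.3]
grip_width: 0.1
time: 47.9
eef_pos: [602.9, 133.2, 38.3]
tool_rot: [[-0.999, -0.029, -0.035], [-0.031, 0.999, 0.041], [0.033, 0.042, -0.999]]
wrist_force: [-13.0, 1.0, 2.4]
grip_width: 0.2
```

```bash
python3 -m inch '0 0.006 0 -0.003 0; 0 0.008 0 -0.005 0; 0 0.02 0 0 0; 0 0.03 0 -0.01 0; 0 0.04 0 -0.03 0; 0 0.04 0 -0.04 0; 0 0.03 0.03 -0.04 0; 0 0 0.045 -0.04 0; 0 0 0.045 0 0;0 0 0.045 0 0;0 0 0.045 0 0;0 0 0 0 0'; python3 - <<'E'
from h import *
cv2.imwrite("pics/t15.png",cv2.resize(ctrl.capture("top")[110:250,150:310,::-1],None,fx=4,fy=4,interpolation=cv2.INTER_CUBIC))
cv2.imwrite("pics/s15.png",ctrl.capture("scene")[:,:,::-1])
E
```

```text
time: 49.1
eef_pos: [433.4, 324.8, 215.6]
tool_rot: [[-1.0, -0.022, -0.016], [-0.022, 0.998, 0.052], [0.015, 0.052, -0.999]]
wrist_force: [-0.3, 0.6, -0.0]
grip_width: 0.2
```

View pics/t15.png

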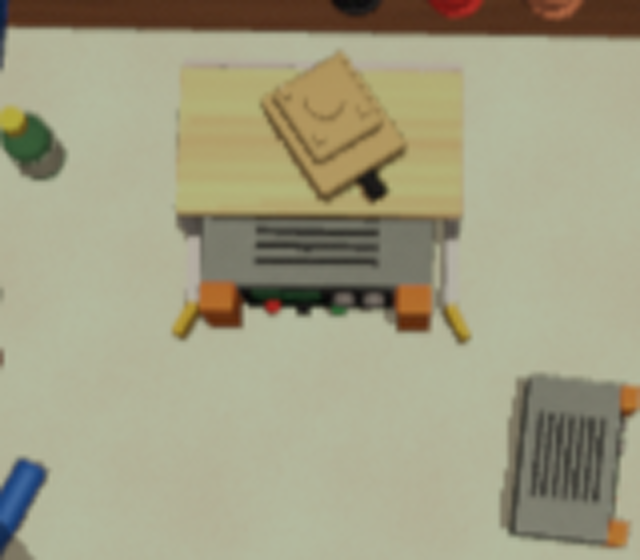

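View pics/s15.png

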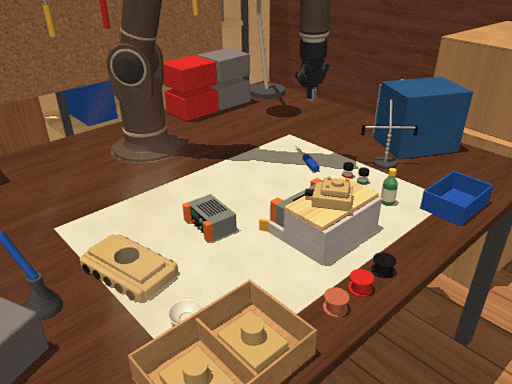

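```bash
python3 - <<'E'
from h import *
G=lambda u,v,z: onz(I,150+(u+.5)/4-.5,110+(v+.5)/4-.5,z)
a,b=G(255,262,75),G(378,265,75);d=a-b;print('slot yaw',np.degrees(np.arctan2(-d[0],d[1])))
a,b=G(201,285,75),G(433,287,75);print(a,b,(a+b)/2)
a,b=G(177,213,100),G(462,216,100);d=a-b;print('bay yaw',np.degrees(np.arctan2(-d[0],d[1])),(a+b)/2)
print(ctrl.get_obs()['time'],ctrl.sign_off())
E
```

```text
slot yaw -0.6035156278507479
[635.22053883 144.72569561] [636.13238003 -23.43672155] [635.67645943  60.64448703]
bay yaw 0.245916599533163 [682.41350872  58.59565261]
the job is handed in; nothing more can be done
49.2 None
```

I walked the supply into the bay with alternating pushes on its left and right bumpers. I then pressed it against the stop, backed the arm clear and handed the job in at 49.2 s. No verdict was reported.

**Swing:** the largest angle I measured was about 8° off the bay's direction.

**Pushes:** about 3 to 6 N on each corner on the way in. I felt the stop when the force rose to about 11 N, with the nose about 105 mm into the bay. The final presses peaked at about 14 N on the right bumper and 13 N on the left.

**Force on the stop:** I estimate 8 to 10 N, taking off the 3 to 5 N corner drag. It could not be measured directly, and neither could the force left on it after release.

**Last checks from the top camera:**
- **Squareness:** the supply is turned about 0.8° relative to the bay (limit 4°).
- **Centring:** it sits about 2 mm off centre (limit 12 mm).
- **Other items:** the bystanders I could see looked unmoved, and the arm is clear.

**Disagreement:** just before the last left push, the fingers met the left side 3.4 mm further back than the right (about 1.3°). After that push the difference was 2.2 mm. The final picture shows less than 1°, and both are within the limit.

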